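Open the hutch gate and hold it wide

ROBOT

A 6-joint arm with a two-finger parallel gripper is mounted at the origin on the work surface. World frame = base frame: x ahead of the robot, y to its left, z up, the work surface at z = 0. Lengths are in mm, angles in rad, forces in N, time in s.
With the tool pointing down it reaches from about 275 to 1000 mm from the base axis. Payload 8.4 kg.
Tool frame: the origin (TCP) lies on the centre line of the jaws, within the pads' length; the fingertips stand 22 mm ahead of it and the grasp point (between the pads) lies 3 mm ahead of it; z points along the fingers, x is the direction in which the jaws open and shut, and the axes are right-handed (so a half turn about z gives the same grasp; the last joint's range is limited). The gripper opens to 85 mm and grips with 20 to 120 N. Pads are 22 mm wide; open, the fingers measure 114 mm over their backs; the gripper's body (76 mm by 85 mm) begins 54 mm behind the grasp point. The pads swing forward as they close: fully open they stand 13 mm farther back than shut.
Start: joints at [-1.243, 0.353, 1.633, -0, 1.155, -0.002], TCP at [202.407, -591.32, 253.281] pointing down, gripper open.
Joint ranges: [-2.63, 2.63], [-0.92, 2.1], [0.06, 2.66], [-1.3, 4.44], [0, 2.69], [-3.02, 3.02]. Speed limits (rad/s): [2.22, 2.22, 2.79, 3.14, 3.14, 3.14].

INTERFACE

Orientations are given as [roll, pitch, yaw] about the fixed x, y, z axes, in that order (R = Rz(yaw) Ry(pitch) Rx(roll)).
In Python, from rig import status, viewer, job gives the robot as it stands.
- The arm moves only by the tool send_rows, never from a script. Its argument "plan" is a list of rows, each a list of 3 entries, a list of its own where there are three numbers: the shift along the tool's x, y, z in m, then the turn, a rotation vector about the tool's x, y, z in rad, then the opening, from -1 (shut) to 1 (fully open). In form: [[[x, y, z], [rx, ry, rz], jaw], ...]. A call has exactly 5 rows; each row is the pose to reach, as a shift and turn from the pose measured when the call began, along the tool's axes at that moment; what a row does not reach only later rows make up. A row lasts 1/12 s, in which the tool goes at most 41.7 mm and 7.16 degrees, less where a joint would pass 70% of its speed; a pose out of reach is approached as far as the arm can. A call with a gripper value outside its range is refused whole. The fingers move at their own pace and stop on an object; "squeeze" is the grip in N (left out, the last holds). Time passes only in rows, so rows that repeat a pose let the fingers close, or fill a call up. It gives the time, the measured TCP pose, the force and the opening at its end, in the units of the state.
- status.sense(): the state, without advancing time (a new reading comes with each control period).
- viewer.grab_frame(name): name is "scene" or "top" or "wrist"; returns the picture (384x512x3 uint8, red, green, blue); there is no depth.
- viewer.camera_params(name): a dict with "intrinsics" (3x3 intrinsics, pixels), "xyz" and "orientation" of the camera in the world. Camera axes: x right, y down, z forward; pixel columns grow to the right and rows downward; lengths in mm; the calibration is good to about 2 mm. A picture is of the moment at which its call begins: read the wrist's pose just before it. camera_params takes no time and is no camera call; for the wrist camera it gives the pose at the moment of the call.
- job.sign_off(): hands the job in, once; it reports no verdict.
Trained networks look in the newest picture that a camera, given by its name, has taken for a name from the list of things; names that differ only in an ending like _2 or _b are one class to them, and where a whole thing is asked for, a point or a joint stands for the part that bears it (a point fixed in the world has none). Each returns a list of dicts, best first, with "p" (0 to 1); they miss things now and then, are a little off and sometimes report something else, mostly with a low value. They report only what shows in the picture. A call takes as long as a camera call.
- viewer.cut_out(label, camera): "mask" (384x512 bool, what is visible of it) and "extent" ([left, top, width, height] in pixels, round what is visible of it).
The state is a dict: "clock": time; "qpos": joint angles; "qvel": joint speeds; "joint_efforts": joint torques, N m; "eef_pos": TCP position; "tcp_rot": TCP orientation; "contact_force": force on the tool from outside, world axes, zero at the start; "wrist_torque": the same for the moment, N m; "opening": opening from 0.0 (shut) to 1.0 (fully open).
Only numpy, scipy, OpenCV 4.12 (cv2) and the standard library are available. Lean on these libraries where they do the work, as an engineer would, in place of code of your own. Each camera call takes 0.05 s, during which the arm holds its last target.

TASK

Swing the lamp arm on top of the hutch about a quarter turn, towards the end where the gate's upright peg stands, so that it is clear of the catches and stays there. Then squeeze the two catches on the roof's front edge fully, one after the other, first the one nearer the gate's hinge and then the one nearer the peg; each stays squeezed. Then swing the gate open (its peg is the handle) past the spring detent until it stands about square to the hutch's front, and finish still holding it there (it swings back if let go), leaving the things on the bench undisturbed.

Things in the scene. Friction and masses are not known exactly. Their poses are not given: they have to be found in the camera images.
- hutch: fixed small-pet hutch, white walls with a dark wooden roof: 240 mm deep (its x), 360 mm wide (its y; the roof 380 mm), 180 mm high to the top of the roof. Origin: centre of its underside, on the bench; its z is up, its front with the gate faces its own -x, at x = -120 mm. Hinge at its -y end, peg at its +y end. The detent is a sprung ball on a steel strip before it.
- lamp (a joint): angle of the lamp arm about its upright pivot on the roof, rad. 0: it points to the hutch's front (-x of the hutch), over the catches; it grows as the head swings towards the hutch's +y end (the peg end; clockwise from above); range -0.6 to 1.9. Stiff (about 1.5 N at the head), stays where it is left; 1.1 or more is clear of the catches, a quarter turn is 1.57.
- lamp_pivot (a point): point on the lamp arm's pivot axis (upright), 98 mm above the roof, the same height as lamp_knob.
- lamp_knob (a point): the round upright black grip on the lamp head, 14 mm in diameter, standing 36 mm high above the head (an aluminium disc 72 mm across); this point is on its axis, 14 mm below its top and 22 mm above the disc, 160 mm from the pivot. The disc's underside is about 62 mm above the roof.
- hinge_catch_tab (a point): moving tab of the first (hinge-side) catch: upright dark steel, 10 mm thick along the hutch's y, 24 mm along its x, standing to 42 mm above the roof; this point is its middle, 24 mm above the roof. From it a 10 mm wide hook arm runs 47 mm forward and turns down before a keeper on the gate, blocking it. Squeezing moves it along the hutch's +y to its post.
- hinge_catch_post (a point): the fixed upright post of the first (hinge-side) catch: 10 mm thick along the hutch's y, 24 mm along its x, standing to 42 mm above the roof; this point is 24 mm above the roof, 36 mm in +y of the hutch from where its tab starts. Pinch tab and post together, from outside: 46 mm over both at the start, 30 mm when fully squeezed.
- hinge_catch (a joint): how far the hinge-side catch is squeezed, m: 0 latched, 0.016 fully squeezed (stop); about 4 N moves it, it stays where it is left, and frees the gate from 0.012 on.
- handle_catch_tab (a point): moving tab of the second (peg-side) catch: upright dark steel, 10 mm thick along the hutch's y, 24 mm along its x, standing to 42 mm above the roof; this point is its middle, 24 mm above the roof. From it a 10 mm wide hook arm runs 47 mm forward and turns down before a keeper on the gate, blocking it. Squeezing moves it along the hutch's +y to its post.
- handle_catch_post (a point): the fixed upright post of the second (peg-side) catch, same shape, offset and widths as the first's.
- handle_catch (a joint): how far the peg-side catch is squeezed, m: 0 latched, 0.016 fully squeezed (stop); about 4 N moves it, it stays where it is left, and frees the gate from 0.012 on.
- gate (a joint): gate angle, rad: 0 closed, grows as it opens, swinging out from the hutch's front (counter-clockwise from above); stop at 1.75. The detent is felt at about 0.75 to 0.9 (some 5 N at the peg); a weak spring (about 1 to 1.5 N at the peg) always pulls it shut, so that a gate let go beyond the detent swings back to about 0.9 and stays there. 1.57 is square to the front.
- gate_hinge (a point): point on the gate's upright hinge axis, 165 mm above the bench (the gate's top edge); 10 mm before the hutch's front.
- gate_peg (a point): the upright round steel peg on the gate's top edge by its free end, 14 mm in diameter, standing from 165 to 232 mm above the bench; this point is on its axis, 212 mm above the bench (32 mm above the roof's top), 255 mm from the hinge axis. The gate is 280 mm wide, 18 mm thick. Peg to the nearest catch post: 60 mm free.
- stain_can: loose steel can with a paper label, 74 mm in diameter, 100 mm high, standing on the bench; leave alone. Origin: centre of its underside.
- sanding_block: loose cork sanding block with a wooden grip, 100 x 60 x 46 mm; leave alone. Origin: centre of its underside.
- screw_jar: loose glass jar with a black lid, 64 mm in diameter, 75 mm high; leave alone. Origin: centre of its underside.

How it is judged (in metres and radians):
On the way, in this order (a step that is already met when the one before it is completed fails the run):
1. the lamp arm is swung clear, both catches still latched (value of joint lamp above 1.1 rad and value of joint each of hinge_catch, handle_catch below 0.005 m), for 0.2 s.
2. the hinge-side catch is squeezed, the other still latched (value of joint hinge_catch above 0.012 m and value of joint handle_catch below 0.005 m), for 0.2 s.
3. the peg-side catch is squeezed too (value of joint each of hinge_catch, handle_catch above 0.012 m), for 0.2 s.
4. the gate is past its detent (value of joint gate above 1 rad), for 0.2 s.
At the end, for the whole second after the job is handed in: The gate is held still by the fingers (contact over 0.4 N, under 0.1 rad/s) at more than 1.3 rad, the lamp arm is still swung beyond 1.1 rad and both catches are still squeezed by more than 11 mm (value of joint gate above 1.3 rad and velocity of joint gate between -0.1 and 0.1 rad/s and contact force between the fingers and gate above 0.4 N and value of joint lamp above 1.1 rad and value of joint each of hinge_catch, handle_catch above 0.011 m); the arm keeps its last pose, push and grip.
It fails at once if the stain can is moved by more than 30 mm or tipped (distance of stain_can from where it was at the start of the episode above 0.03 m or angle between stain_can's own z axis and vertical above 0.5 rad).
It fails at once if the sanding block is moved by more than 30 mm or tipped (distance of sanding_block from where it was at the start of the episode above 0.03 m or angle between sanding_block's own z axis and vertical above 0.5 rad).
It fails at once if the screw jar is moved by more than 30 mm or tipped (distance of screw_jar from where it was at the start of the episode above 0.03 m or angle between screw_jar's own z axis and vertical above 0.5 rad).
It also fails if it takes over 70 s, if anything falls off the work surface, if the arm or the gripper's body presses on something with over 40 N, if the wrist force passes 120 N, or if a joint passes its speed limit or range.

## Working session

There is one attempt and no reset: what is moved stays moved. The work goes in short steps, Python scripts to look and compute and a tool call to move; the robot and the scene stay as the last step left them, time stands still between calls to the robot, and variables do not carry over. Pictures are saved under pics/ and viewed, and the job is handed in when it is done.

Besides the shell and the picture viewer there is one more tool, called after "Emit:" by a JSON object that holds its "name" and its "arguments", one argument or row to a line. send_rows: Moves the arm, as the interface text tells. Its arguments: {"type":"object","properties":{"plan":{"type":"array"},"squeeze":{"type":"number"}},"required":["plan"]}

```bash
ls; mkdir -p pics; python3 - <<'E'
from rig import status, viewer
import cv2
print(status.sense())
for n in ["scene","top","wrist"]:
    print(n,viewer.camera_params(n))
    cv2.imwrite(f"pics/{n}0.png",viewer.grab_frame(n)[:,:,::-1])
E
```

```text
pics
{'clock': 0.0, 'qpos': array([-1.24338518e+00,  3.53659887e-01,  1.63417890e+00, -1.33797869e-06,
        1.15517906e+00, -2.37037546e-03]), 'qvel': array([ 0.00097993,  0.00088349,  0.00086012,  0.00054672,  0.00216165,
       -0.00010049]), 'joint_efforts': array([-2.50031364e-03, -6.05258989e+01, -3.42066622e+01, -4.40359872e-04,
        9.33135976e-03,  1.67020232e-05]), 'eef_pos': array([ 202.26528281, -590.87443025,  252.53516821]), 'tcp_rot': array([-3.14159050e+00,  1.42519423e-03, -1.24101426e+00]), 'contact_force': array([-0.36623705, -0.20666021, -0.24504633]), 'wrist_torque': array([-0.0294849, -0.0244908, -0.0109864]), 'opening': 1.003921700736802}
scene {'intrinsics': array([[375.11259683,   0.        , 246.18419283],
       [  0.        , 375.11259683, 191.08551514],
       [  0.        ,   0.        ,   1.        ]]), 'xyz': array([1288.2025516 ,   23.77583236,  891.73792067]), 'orientation': array([-2.32142331,  0.01341273,  1.70482662])}
top {'intrinsics': array([[435.64777974,   0.        , 247.03068345],
       [  0.        , 435.64777974, 200.52896498],
       [  0.        ,   0.        ,   1.        ]]), 'xyz': array([ 420.11521303, -107.76565361, 1438.34066641]), 'orientation': array([-3.03354502,  0.0182243 , -1.55154111])}
wrist {'intrinsics': array([[264.73478756,   0.        , 255.0265279 ],
       [  0.        , 264.73478756, 191.89661416],
       [  0.        ,   0.        ,   1.        ]]), 'xyz': array([ 277.79088048, -565.61393951,  372.60384039]), 'orientation': array([ 2.82755538e+00,  2.45625195e-03, -1.24091397e+00])}
```

View pics/scene0.png

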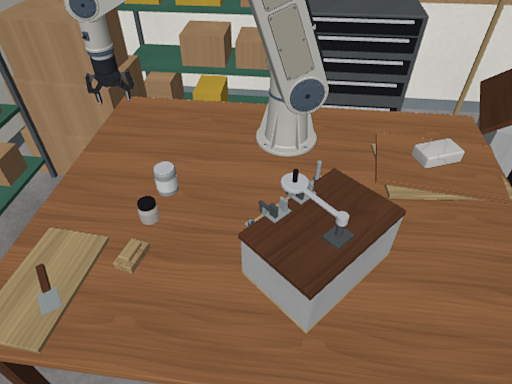

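View pics/top0.png

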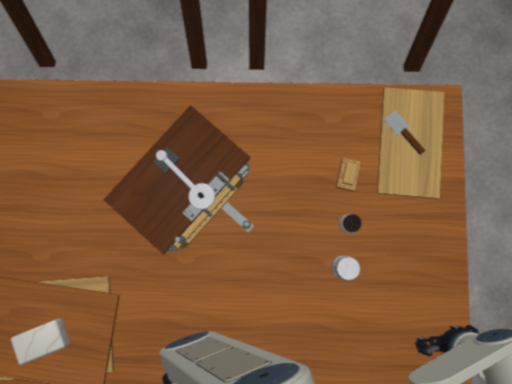

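View pics/wrist0.png

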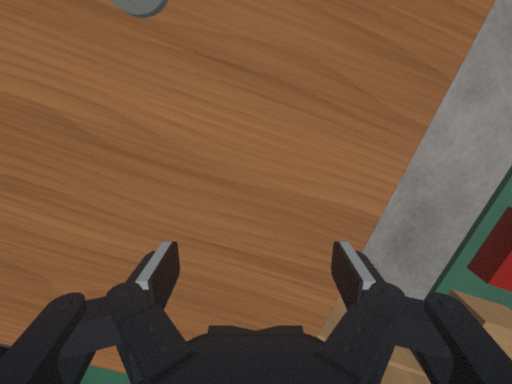

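The pictures show the hutch (top view corners about (191,107), (249,158), (166,253), (106,198)), with its gate facing lower right. The peg is near (172,245) and the hinge end near (246,170). The lamp head is at (201,195), over the catches. The loose things are far off to the right. Next I'll measure.

```bash
cat > h.py <<'E'
import numpy as np, cv2
from scipy.spatial.transform import Rotation as R
from rig import status, viewer
def cam(n):
    c=viewer.camera_params(n); return c["intrinsics"],R.from_euler('xyz',c["orientation"]).as_matrix(),np.array(c["xyz"])
def proj(c,P):
    K,r,t=c; p=(np.atleast_2d(P)-t)@r; p=p@K.T; return p[:,:2]/p[:,2:]
def ray(c,uv,z):
    K,r,t=c; d=r@np.linalg.inv(K)@np.array([uv[0],uv[1],1.]); return t+d*(z-t[2])/d[2]
E
python3 - <<'E'
from h import *
for n in ["top","scene"]:
    c=cam(n); im=viewer.grab_frame(n).copy()
    for l in ["hutch","lamp","lamp_knob","hinge_catch_tab","handle_catch_tab","hinge_catch_post","gate_peg","gate","stain_can","sanding_block","screw_jar"]:
        for d in viewer.cut_out(l,n)[:2]:
            m=d["mask"]; ys,xs=np.nonzero(m); print(n,l,round(d["p"],2),np.round(d["extent"]),m.sum(),xs.mean().round(1),ys.mean().round(1))
            if d["p"]>.3:
              np.save(f"pics/{n}_{l}.npy",m)
              if l=="hutch" :
                q=cv2.convexHull(np.argwhere(m)[:,::-1].astype(np.float32)); print(cv2.approxPolyDP(q,4,True)[:,0])
    im=cv2.resize(im[90:280,80:300] if n=="top" else im[140:330,220:430],None,fx=3.6,fy=3.0 if 0 else 3.0,interpolation=cv2.INTER_CUBIC)
    cv2.imwrite(f"pics/{n}_z.png",im[:,:,::-1])
E
```

```text
top hutch 0.95 [105. 107. 150. 147.] 11088 181.8 183.3
[[253. 226.]
 [163. 253.]
 [105. 198.]
 [192. 105.]
 [249. 156.]]
top lamp 0.85 [157. 149.  57.  57.] 866 191.5 185.3
top lamp_knob 0.91 [158. 150.  55.  56.] 720 192.0 185.8
top hinge_catch_tab 0.49 [219. 176.  15.  13.] 48 226.5 182.4
top hinge_catch_tab 0.23 [170. 174.  70.  74.] 980 208.4 213.6
top hinge_catch_post 0.77 [105. 105. 147. 152.] 11338 181.8 183.4
top gate_peg 0.58 [173. 177.  69.  71.] 1016 208.7 213.5
top gate 0.88 [178. 177.  64.  71.] 1083 208.1 214.0
top stain_can 0.8 [332. 255.  31.  26.] 554 345.5 267.5
top sanding_block 0.58 [336. 160.  21.  31.] 585 348.3 174.6
top screw_jar 0.81 [340. 214.  21.  20.] 365 350.0 223.4
scene hutch 0.93 [239. 164. 167. 172.] 15313 317.0 245.8
[[405. 211.]
 [388. 254.]
 [306. 333.]
 [243. 273.]
 [238. 235.]
 [259. 201.]
 [318. 161.]]
scene hutch 0.43 [252. 164.  70.  52.] 194 296.1 188.3
[[321. 161.]
 [319. 178.]
 [255. 220.]]
scene lamp 0.93 [280. 168.  69.  60.] 964 310.9 194.9
scene lamp 0.16 [259. 202.  21.  17.] 197 269.7 208.7
scene lamp_knob 0.76 [282. 167.  67.  58.] 948 311.3 195.3
scene hinge_catch_tab 0.77 [259. 200.  19.  18.] 147 269.3 208.5
scene handle_catch_tab 0.46 [284. 191.  23.  10.] 53 299.3 195.8
scene handle_catch_tab 0.2 [258. 166.  65.  47.] 106 311.2 176.2
scene hinge_catch_post 0.81 [240. 157. 165. 178.] 15274 316.8 245.7
scene hinge_catch_post 0.19 [256. 163.  68.  58.] 184 296.3 188.5
scene gate_peg 0.72 [262. 199.  18.  18.] 187 268.8 208.4
scene gate_peg 0.47 [256. 163.  64.  57.] 171 294.3 189.8
scene gate 0.63 [259. 164.  64.  50.] 131 310.8 177.0
scene stain_can 0.6 [153. 159.  24.  36.] 689 165.7 179.0
scene stain_can 0.32 [259. 199.  19.  20.] 209 269.4 208.2
scene sanding_block 0.77 [112. 240.  38.  34.] 793 131.7 255.5
scene sanding_block 0.58 [282. 167.  67.  60.] 868 309.7 193.9
scene screw_jar 0.82 [138. 200.  20.  26.] 476 147.9 210.8
```

View pics/top_z.png

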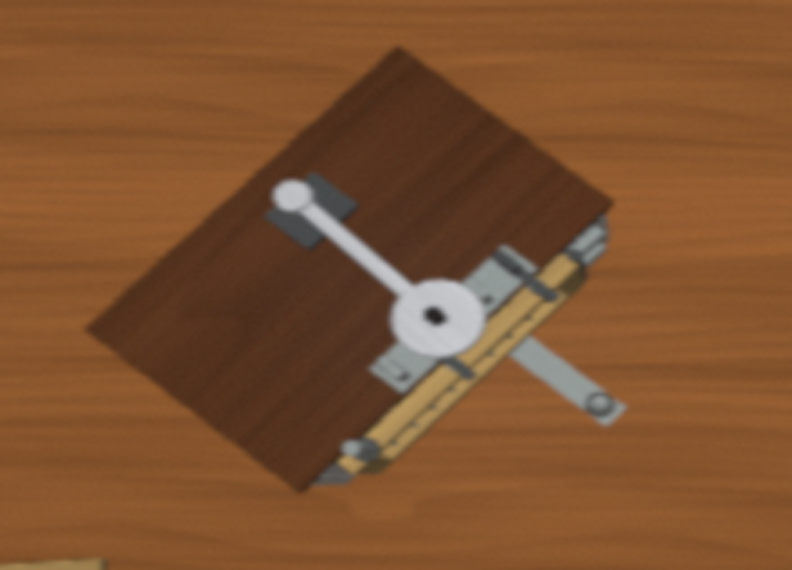

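View pics/scene_z.png

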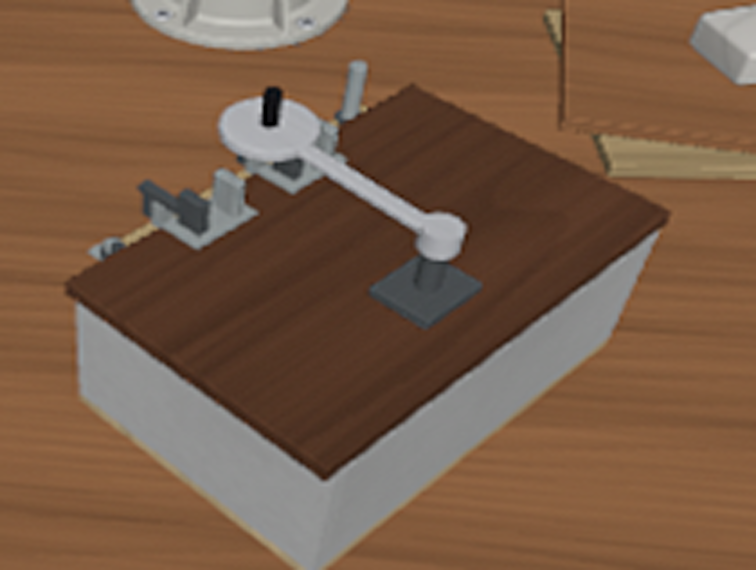

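```bash
python3 - <<'E'
from h import *
from scipy.optimize import least_squares
T=cam("top");S=cam("scene")
zt=lambda x,y:(80+x/3.6,90+y/3.0)
zs=lambda x,y:(220+x/3.6,140+y/3.0)
# order: back -y, front -y, front +y, back +y
ct=[zt(398,45),zt(614,203),zt(302,492),zt(86,328)]
W=[ray(T,c,180)[:2] for c in ct]; W=np.array(W);print(W.round(1), [np.linalg.norm(W[i]-W[(i+1)%4]).round(1) for i in range(4)])
cs={0:zs(326,475),1:zs(68,288),2:zs(414,85),3:zs(668,213)}
def corners(p):
    x,y,a,xf,xb=p; c,s=np.cos(a),np.sin(a)
    L=np.array([[xb,-190],[xf,-190],[xf,190],[xb,190]])
    return np.c_[x+L[:,0]*c-L[:,1]*s,y+L[:,0]*s+L[:,1]*c,np.full(4,180)]
def res(p):
    P=corners(p); r=[proj(T,P)-np.array(ct)]
    r.append(proj(S,P)-np.array([cs[i] for i in range(4)]))
    return np.r_[np.concatenate(r).ravel(),(p[3]+120)/20,(p[4]-120)/20]
s=least_squares(res,[560,60,.8,-120,120],loss='soft_l1')
print(s.x, res(s.x).round(1))
p=s.x
c,sn=np.cos(p[2]),np.sin(p[2])
def toh(P): d=P[:2]-p[:2]; return np.array([d[0]*c+d[1]*sn,-d[0]*sn+d[1]*c])
def tri(a,b):
    A=[]
    for (K,r,t),uv in ((T,a),(S,b)):
        d=r@np.linalg.inv(K)@np.array([*uv,1]);d/=np.linalg.norm(d); M=np.eye(3)-np.outer(d,d); A.append((M,M@t))
    return np.linalg.solve(A[0][0]+A[1][0],A[0][1]+A[1][1])
for n,a,b in [("knobtop",zt(435,314),zs(272,92)),("pivot top",zt(292,195),zs(443,232)),("pegtop",zt(353,447),zs(357,65))]:
    P=tri(a,b); print(n,P.round(1),toh(P).round(1))
P=ray(T,zt(435,314),180+98+14);print("knob",P,toh(P)); 
P=ray(T,zt(353,447),232);print("peg",P,toh(P))
P=ray(T,zt(292,195),180+98);print("piv",P,toh(P))
for n,a in [("hinge tab top",zt(508,258)),("hinge post",zt(488,297)),("handle post",zt(405,374)),("handle arm",zt(458,368))]:
    P=ray(T,a,180+42);print(n,P.round(1),toh(P).round(1))
for n,a in [("hinge tab top",zs(193,200)),("hinge post",zs(230,180)),("handle post",zs(325,130)),("handle tab",zs(288,158))]:
    P=ray(S,a,180+42);print(n,P.round(1),toh(P).round(1))
E
```

```text
[[839.9  91.8]
 [682.9 -90.1]
 [397.3 154.1]
 [552.4 336.5]] [np.float64(240.3), np.float64(375.8), np.float64(239.5), np.float64(377.5)]
[ 622.1959991   124.79038097    0.86916355 -118.19934307  118.19932567] [-0.2 -1.2 -0.6 -2.7 -1.  -1.2 -0.4 -0.3 -0.1 -1.8 -1.4 -1.8 -1.1 -0.8
  0.4 -1.5  0.1 -0.1]
knobtop [558.1  40.5 287.1] [-105.8   -5.5]
pivot top [671.5 157.9 252.4] [ 57.1 -16.3]
pegtop [440.2 107.  228.8] [-131.   127.5]
knob [557.5938735   38.53474387 292.        ] [-107.57958575   -6.3326373 ]
peg [440.17710879 105.5541442  232.        ] [-132.17937166  126.60775231]
piv [666.08132339 151.9263476  278.        ] [ 49.05263014 -16.00380736]
hinge tab top [620.1  -8.4 222. ] [-103.   -84.4]
hinge post [582.8   6.4 222. ] [-115.9  -46.4]
handle post [509.1  69.2 222. ] [-115.5   50.5]
handle arm [515.5  27.9 222. ] [-142.9   19. ]
hinge tab top [626.2  -5.3 222. ] [-96.7 -87. ]
hinge post [599.3  18.8 222. ] [-95.8 -50.9]
handle post [527.3  84.7 222. ] [-91.9  46.6]
handle tab [567.   58.6 222. ] [-86.2  -0.6]
```

```bash
cat >> h.py <<'E'
H=np.array([622.2,124.8]); A=0.869
def hw(x,y): return H+np.array([x*np.cos(A)-y*np.sin(A),x*np.sin(A)+y*np.cos(A)])
def wh(P): d=np.asarray(P)[:2]-H; return np.array([d[0]*np.cos(A)+d[1]*np.sin(A),-d[0]*np.sin(A)+d[1]*np.cos(A)])
def go(pos,yaw=None):
    s=status.sense(); r=R.from_euler('xyz',s["tcp_rot"])
    t=r if yaw is None else R.from_euler('xyz',[np.pi,0,yaw])
    d=r.inv().apply(np.asarray(pos)-s["eef_pos"])/1000; v=(r.inv()*t).as_rotvec()
    print("t",round(s["clock"],2),"at",s["eef_pos"].round(1),"rot",s["tcp_rot"].round(3),"h",wh(s["eef_pos"]).round(1)); print("shift",d.round(4),"norm",np.linalg.norm(d).round(3),"rv",v.round(3),"F",s["contact_force"].round(1),"op",round(s["opening"],2))
E
python3 -c "
from h import *
go([540,20,380],-.702)"
```

```text
t 1.35 at [ 202.4 -591.3  253.3] rot [ 3.142 -0.    -1.241] h [-817.9 -141.7]
shift [-0.469  -0.5174 -0.1267] norm 0.71 rv [ 0.    -0.    -0.539] F [-0.5 -0.5  0.4] op 1.0
```

Emit:
{"name": "send_rows", "arguments": {
  "plan": [
    [[-0.02,-0.022,-0.012],[0,0,0],1],
    [[-0.045,-0.05,-0.03],[0,0,0],1],
    [[-0.07,-0.075,-0.05],[0,0,0],1],
    [[-0.093,-0.1,-0.06],[0,0,0],1],
    [[-0.117,-0.13,-0.07],[0,0,0],1]
  ]
}}

```text
clock: 1.77
eef_pos: [287.7, -437.5, 324.4]
tcp_rot: [-3.142, -0.001, -1.242]
contact_force: [0.8, 0.2, -0.2]
opening: 1.001
```

Emit:
{"name": "send_rows", "arguments": {
  "plan": [
    [[-0.023,-0.026,-0.011],[0,0,0],1],
    [[-0.047,-0.052,-0.022],[0,0,0],1],
    [[-0.07,-0.077,-0.033],[0,0,0],1],
    [[-0.093,-0.103,-0.044],[0,0,0],1],
    [[-0.117,-0.129,-0.055],[0,0,0],1]
  ]
}}

```text
clock: 2.18
eef_pos: [372.4, -283.6, 380.0]
tcp_rot: [-3.141, -0.002, -1.242]
contact_force: [2.1, -0.0, -0.1]
opening: 1.0
```

Emit:
{"name": "send_rows", "arguments": {
  "plan": [
    [[-0.023,-0.026,0],[0,0,0],1],
    [[-0.047,-0.052,0],[0,0,0],1],
    [[-0.07,-0.077,0],[0,0,0],1],
    [[-0.093,-0.103,0],[0,0,0],1],
    [[-0.117,-0.129,0],[0,0,0],1]
  ]
}}

```text
clock: 2.6
eef_pos: [457.2, -129.6, 380.2]
tcp_rot: [-3.14, -0.003, -1.242]
contact_force: [0.9, -0.5, -0.5]
opening: 0.999
```

```bash
python3 -c "
from h import *
go([540,20,380],-.702)"
```

```text
t 2.6 at [ 457.2 -129.6  380.2] rot [-3.140e+00 -3.000e-03 -1.242e+00] h [-300.8  -38.3]
shift [-1.149e-01 -1.266e-01  1.000e-04] norm 0.171 rv [-0.    -0.003 -0.54 ] F [ 0.9 -0.5 -0.5] op 1.0
```

Emit:
{"name": "send_rows", "arguments": {
  "plan": [
    [[-0.023,-0.025,0],[0,0,-0.108],1],
    [[-0.046,-0.05,0],[0,0,-0.216],1],
    [[-0.07,-0.075,0],[0,0,-0.324],1],
    [[-0.092,-0.1,0],[0,0,-0.432],1],
    [[-0.115,-0.127,0],[0,0,-0.54],1]
  ]
}}

```text
clock: 3.02
eef_pos: [540.7, 21.8, 380.2]
tcp_rot: [3.141, -0.003, -0.697]
contact_force: [0.3, -0.6, 0.3]
opening: 1.003
```

```bash
python3 -c "
from h import *
go([540,20,380],-.702)
c=cam('wrist')
im=viewer.grab_frame('wrist').copy()
cv2.imwrite('pics/w1.png',im[:,:,::-1])
for n,P in dict(knobtop=[*hw(-107,-6),292],pegtop=[*hw(-132,127),232],ht=[*hw(-96,-86),222],hp=[*hw(-96,-50),222],gt=[*hw(-96,19),222],gp=[*hw(-96,55),222],c1=[*hw(-120,-190),180],c2=[*hw(-120,190),180]).items(): print(n,proj(c,P).round(1))
for l in ['lamp_knob','hinge_catch_tab','handle_catch_tab','gate_peg','gate']:
  for d in viewer.cut_out(l,'wrist')[:2]:
    ys,xs=np.nonzero(d['mask']);print(l,round(d['p'],2),np.round(d['extent']),xs.mean().round(1),ys.mean().round(1))
"
```

```text
t 3.02 at [540.7  21.8 380.2] rot [ 3.141e+00 -3.000e-03 -6.970e-01] h [-131.3   -4.2]
shift [0.0007 0.0018 0.0003] norm 0.002 rv [ 0.    -0.003  0.005] F [ 0.3 -0.6  0.3] op 1.0
knobtop [[256.7 177.4]]
pegtop [[130.  185.2]]
ht [[332.2 150.6]]
hp [[298.1 150.4]]
gt [[232.4 150.1]]
gp [[198.1 149.9]]
c1 [[405.2 165. ]]
c2 [[ 96.2 163.5]]
lamp_knob 0.64 [218.   0.  77. 200.] 259.6 129.7
hinge_catch_tab 0.57 [312. 140.  22.  58.] 322.4 166.6
hinge_catch_tab 0.21 [ 64.   0. 366. 210.] 248.1 83.0
gate_peg 0.81 [124. 166. 221.  22.] 209.9 172.3
gate 0.88 [124. 164. 221.  25.] 208.0 172.4
gate 0.66 [ 63.   0. 370. 213.] 248.3 83.4
```

View pics/w1.png

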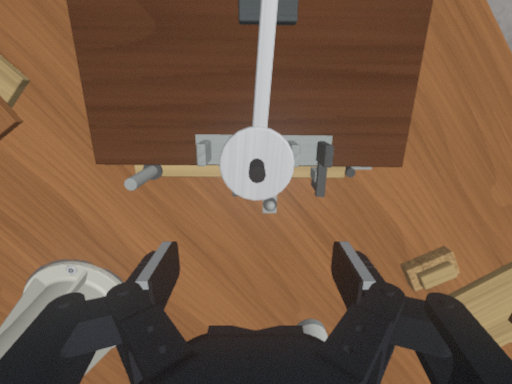

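The wrist view agrees with the hutch pose: the roof's front corners are at (96,164) and (405,167), both within 2 px of prediction. The knob top is near (257,175). Next I grasp the knob.

Emit:
{"name": "send_rows", "arguments": {
  "plan": [
    [[0.001,-0.012,0.015],[0,0,0],0.6],
    [[0.002,-0.024,0.03],[0,0,0],0.4],
    [[0.002,-0.024,0.055],[0,0,0],0.3],
    [[0.002,-0.024,0.08],[0,0,0],0.3],
    [[0.002,-0.024,0.095],[0,0,0],0.3]
  ],
  "squeeze": 30
}}

```text
clock: 3.73
eef_pos: [555.7, 35.1, 282.8]
tcp_rot: [3.139, -0.001, -0.706]
contact_force: [1.0, 0.4, -0.6]
opening: 0.649
```

```bash
python3 -c "
from h import *
go([*hw(-107,-6),285],-.702)
im=viewer.grab_frame('wrist').copy()
cv2.imwrite('pics/w2.png',im[:,:,::-1])
"
```

```text
t 3.73 at [555.7  35.1 282.8] rot [ 3.139e+00 -1.000e-03 -7.060e-01] h [-111.4   -7.1]
shift [-0.0011 -0.0044 -0.0022] norm 0.005 rv [ 0.003 -0.001 -0.004] F [ 1.   0.4 -0.6] op 0.65
```

View pics/w2.png

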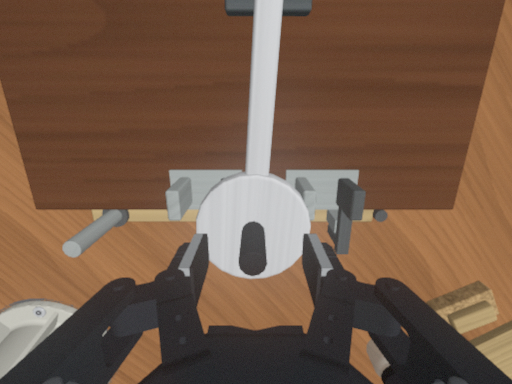

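Emit:
{"name": "send_rows", "arguments": {
  "plan": [
    [[-0.001,-0.003,0],[0,0,0],0.3],
    [[-0.001,-0.003,0],[0,0,0],-1],
    [[-0.001,-0.003,0],[0,0,0],-1],
    [[-0.001,-0.003,0],[0,0,0],-1],
    [[-0.001,-0.003,0],[0,0,0],-1]
  ],
  "squeeze": 30
}}

```text
clock: 4.2
eef_pos: [556.4, 37.8, 281.9]
tcp_rot: [3.138, -0.0, -0.706]
contact_force: [-0.4, -1.2, 3.2]
opening: 0.152
```

```bash
python3 -c "
from h import *
go([*hw(-107,-6),285],-.702)
im=viewer.grab_frame('wrist').copy()
cv2.imwrite('pics/w3.png',im[:,:,::-1])
"
```

```text
t 4.2 at [556.4  37.8 281.9] rot [ 3.138 -0.    -0.706] h [-109.    -5.9]
shift [ 0.0001 -0.002  -0.0031] norm 0.004 rv [ 0.004 -0.    -0.004] F [-0.4 -1.2  3.2] op 0.15
```

View pics/w3.png

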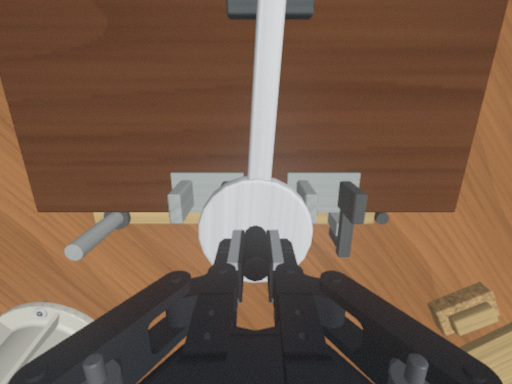

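```bash
python3 -c "
import numpy as np
t=0.056+np.arange(16)*0.101
k=np.c_[-.16*np.cos(t),.16*np.sin(t)]
for c in range(3):
  d=k[5*c+1:5*c+6]-k[5*c]; print((-d[:,::-1]).round(3).tolist())
"
```

```text
[[-0.016, -0.002], [-0.032, -0.005], [-0.047, -0.01], [-0.062, -0.016], [-0.076, -0.024]]
[[-0.013, -0.009], [-0.025, -0.02], [-0.037, -0.032], [-0.046, -0.044], [-0.055, -0.058]]
[[-0.007, -0.015], [-0.013, -0.03], [-0.017, -0.045], [-0.019, -0.061], [-0.02, -0.077]]
```

Emit:
{"name": "send_rows", "arguments": {
  "plan": [
    [[-0.016,-0.002,0],[0,0,0],-1],
    [[-0.032,-0.005,0],[0,0,0],-1],
    [[-0.047,-0.01,0],[0,0,0],-1],
    [[-0.062,-0.016,0],[0,0,0],-1],
    [[-0.076,-0.024,0],[0,0,0],-1]
  ]
}}

```text
clock: 4.67
eef_pos: [513.9, 105.3, 282.1]
tcp_rot: [3.138, -0.002, -0.706]
contact_force: [-1.6, -4.4, -2.0]
opening: 0.148
```

```bash
python3 -c "
from h import *
go([*(hw(52.7,-15)+0),285],-.702)
s=status.sense();d=wh(s['eef_pos'])-[52.7,-15];print(np.hypot(*d),np.arctan2(d[1],-d[0]))
t=np.arctan2(d[1],-d[0])+np.arange(11)*.1
k=np.c_[-.16*np.cos(t),.16*np.sin(t)]
for c in range(2):
  d=k[5*c+1:5*c+6]-k[5*c]; print((-d[:,::-1]).round(3).tolist())
cv2.imwrite('pics/w4.png',viewer.grab_frame('wrist')[:,:,::-1])
"
```

```text
t 4.67 at [513.9 105.3 282.1] rot [ 3.138e+00 -2.000e-03 -7.060e-01] h [-84.8  70.1]
shift [ 0.0845 -0.1379 -0.0032] norm 0.162 rv [ 0.004 -0.002 -0.004] F [-1.6 -4.4 -2. ] op 0.15
161.7433201200493 0.5543984606162372
[[-0.013, -0.009], [-0.025, -0.019], [-0.036, -0.031], [-0.046, -0.044], [-0.055, -0.057]]
[[-0.007, -0.014], [-0.013, -0.029], [-0.017, -0.045], [-0.02, -0.06], [-0.021, -0.076]]
```

View pics/w4.png

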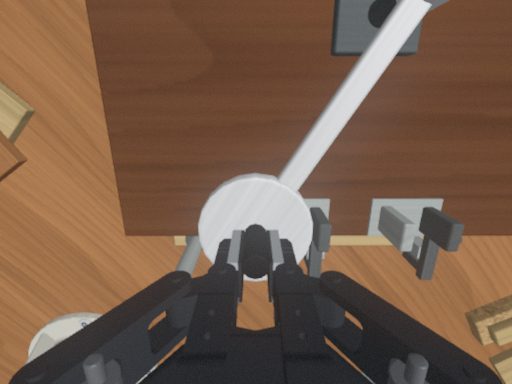

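The lamp is following the grip, with forces of a few newtons. I continue the arc.

Emit:
{"name": "send_rows", "arguments": {
  "plan": [
    [[-0.013,-0.009,0],[0,0,0],-1],
    [[-0.025,-0.019,0],[0,0,0],-1],
    [[-0.036,-0.031,0],[0,0,0],-1],
    [[-0.046,-0.044,0],[0,0,0],-1],
    [[-0.055,-0.057,0],[0,0,0],-1]
  ]
}}

```text
clock: 5.13
eef_pos: [509.5, 186.5, 282.3]
tcp_rot: [3.14, -0.003, -0.706]
contact_force: [11.1, -5.6, -5.8]
opening: 0.15
```

Emit:
{"name": "send_rows", "arguments": {
  "plan": [
    [[-0.007,-0.014,0],[0,0,0],-1],
    [[-0.013,-0.029,0],[0,0,0],-1],
    [[-0.017,-0.045,0],[0,0,0],-1],
    [[-0.02,-0.06,0],[0,0,0],-1],
    [[-0.021,-0.076,0],[0,0,0],-1]
  ]
}}

```text
clock: 5.55
eef_pos: [545.2, 256.1, 282.3]
tcp_rot: [3.139, -0.009, -0.706]
contact_force: [14.5, -17.1, -3.8]
opening: 0.15
```

```bash
python3 -c "
from h import *
go([*hw(52.7,145),282],-.702)
s=status.sense();d=wh(s['eef_pos'])-[52.7,-15];print(np.hypot(*d),np.arctan2(d[1],-d[0]))
"
```

```text
t 5.55 at [545.2 256.1 282.3] rot [ 3.139 -0.009 -0.706] h [ 50.6 143.5]
shift [-0.0015 -0.0021  0.0003] norm 0.003 rv [ 0.002 -0.009 -0.004] F [ 14.5 -17.1  -3.8] op 0.15
158.54337316320942 1.557427288578633
```

Emit:
{"name": "send_rows", "arguments": {
  "plan": [
    [[0,0,0],[0,0,0],0],
    [[0,0,0],[0,0,0],0.3],
    [[0,0,0],[0,0,0],0.3],
    [[0,0,-0.01],[0,0,0],0.3],
    [[0,0,-0.035],[0,0,0],0.3]
  ]
}}

```text
clock: 5.97
eef_pos: [543.1, 255.4, 315.1]
tcp_rot: [3.134, -0.006, -0.706]
contact_force: [-0.4, -0.6, 0.2]
opening: 0.643
```

Emit:
{"name": "send_rows", "arguments": {
  "plan": [
    [[0,0,-0.03],[0,0,0],0.3],
    [[0.01,0.02,-0.05],[0,0,0],0.3],
    [[0.03,0.05,-0.05],[0,0,0],0.3],
    [[0.05,0.08,-0.05],[0,0,0],0.3],
    [[0.07,0.11,-0.05],[0,0,0],0.3]
  ]
}}

```text
clock: 6.38
eef_pos: [524.1, 125.6, 367.9]
tcp_rot: [3.136, -0.007, -0.705]
contact_force: [0.8, -0.2, 0.3]
opening: 0.653
```

```bash
python3 -c "
from h import *
go([*hw(-120,-62),330],-.702)
cv2.imwrite('pics/w5.png',viewer.grab_frame('wrist')[:,:,::-1])
c=cam('top');im=viewer.grab_frame('top');cv2.imwrite('pics/t5.png',cv2.resize(im[90:280,80:300],None,fx=3.6,fy=3)[:,:,::-1])
"
```

```text
t 6.38 at [524.1 125.6 367.9] rot [ 3.136 -0.007 -0.705] h [-62.7  75.4]
shift [0.1373 0.0566 0.0392] norm 0.154 rv [ 0.006 -0.007 -0.003] F [ 0.8 -0.2  0.3] op 0.65
```

View pics/w5.png

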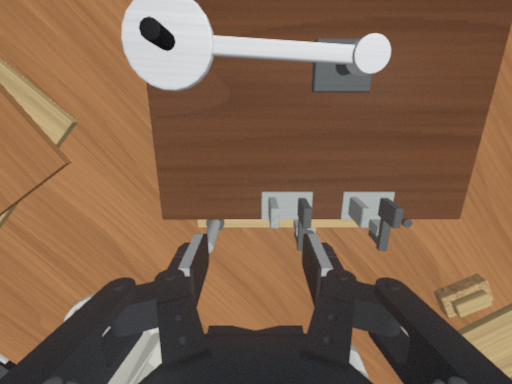

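View pics/t5.png

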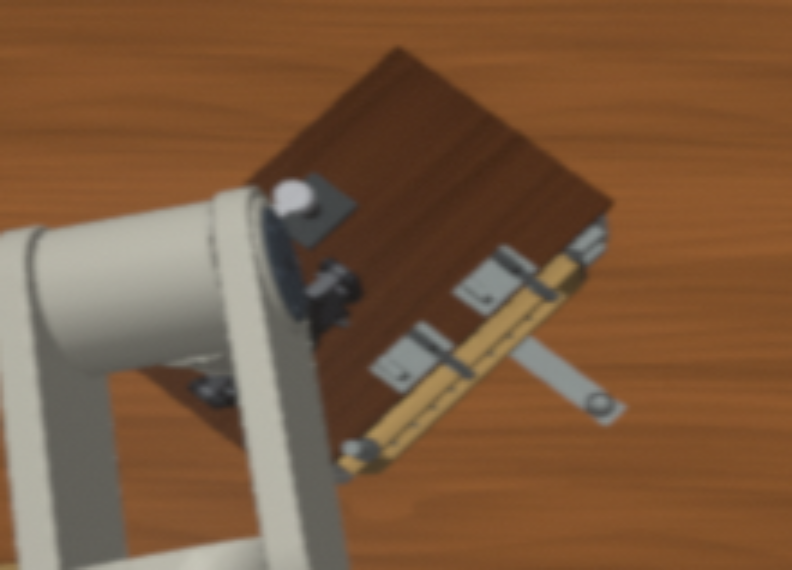

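The lamp arm lies along the hutch's +y, head at (168,40) in the wrist view, which is about 1.55 rad. Both catches are clear, at about (375,210) and (290,212). Next I move over the hinge-side catch for a closer look.

Emit:
{"name": "send_rows", "arguments": {
  "plan": [
    [[0.027,0.011,0.008],[0,0,0],0.3],
    [[0.055,0.022,0.016],[0,0,0],0.3],
    [[0.082,0.034,0.024],[0,0,0],0.3],
    [[0.11,0.045,0.03],[0,0,0],0.3],
    [[0.137,0.056,0.038],[0,0,0],0.3]
  ]
}}

```text
clock: 6.9
eef_pos: [591.8, -10.4, 332.3]
tcp_rot: [3.135, -0.008, -0.709]
contact_force: [0.4, 1.7, 0.6]
opening: 0.651
```

Emit:
{"name": "send_rows", "arguments": {
  "plan": [
    [[0,0,0],[0,0,0],0.3],
    [[0,0,0],[0,0,0],0.3],
    [[0,0,0],[0,0,0],0.3],
    [[0,0,0],[0,0,0],0.3],
    [[0,0,0],[0,0,0],0.3]
  ]
}}

```text
clock: 7.32
eef_pos: [591.5, -9.3, 333.0]
tcp_rot: [3.136, -0.009, -0.708]
contact_force: [0.2, -0.1, -0.5]
opening: 0.652
```

```bash
python3 -c "
from h import *
go([*hw(-120,-62),330],-.702)
c=cam('wrist'); im=viewer.grab_frame('wrist').copy()
cv2.imwrite('pics/w6.png',cv2.resize(im[100:300,100:400],None,fx=2.5,fy=2.5,interpolation=cv2.INTER_CUBIC)[:,:,::-1])
for l in ['hinge_catch_tab','handle_catch_tab','gate_peg','hinge_catch_post']:
  for d in viewer.cut_out(l,'wrist')[:2]:
    ys,xs=np.nonzero(d['mask']);print(l,round(d['p'],2),np.round(d['extent']),xs.mean().round(1),ys.mean().round(1))
for y in (-82,-46,13,49): print(y,proj(c,[[*hw(-96,y),222],[*hw(-84,y),222],[*hw(-108,y),222]]).round(1).tolist())
np.save('pics/w6c.npy',np.array(c,dtype=object),allow_pickle=True)
"
```

```text
t 7.32 at [591.5  -9.3 333. ] rot [ 3.136 -0.009 -0.708] h [-122.2  -63.2]
shift [-0.0012 -0.0022  0.0029] norm 0.004 rv [ 0.006 -0.009 -0.006] F [ 0.2 -0.1 -0.5] op 0.65
hinge_catch_tab 0.94 [269. 152.  14.  67.] 273.8 184.3
hinge_catch_tab 0.17 [ 35. 180. 269.  37.] 157.1 191.7
handle_catch_tab 0.67 [160. 151.  27.  69.] 173.1 183.8
gate_peg 0.85 [ 35. 181. 271.  35.] 155.7 191.5
-82 [[274.6, 168.0], [274.9, 154.6], [274.4, 180.9]]
-46 [[234.2, 168.3], [233.8, 154.9], [234.6, 181.2]]
13 [[167.8, 168.8], [166.3, 155.4], [169.2, 181.7]]
49 [[127.2, 169.1], [125.0, 155.7], [129.3, 182.0]]Traceback (most recent call last):
  File "<string>", line 10, in <module>
    np.save('pics/w6c.npy',np.array(c,dtype=object),allow_pickle=True)
                           ~~~~~~~~^^^^^^^^^^^^^^^^
ValueError: could not broadcast input array from shape (3,3) into shape (3,)
```

View pics/w6.png

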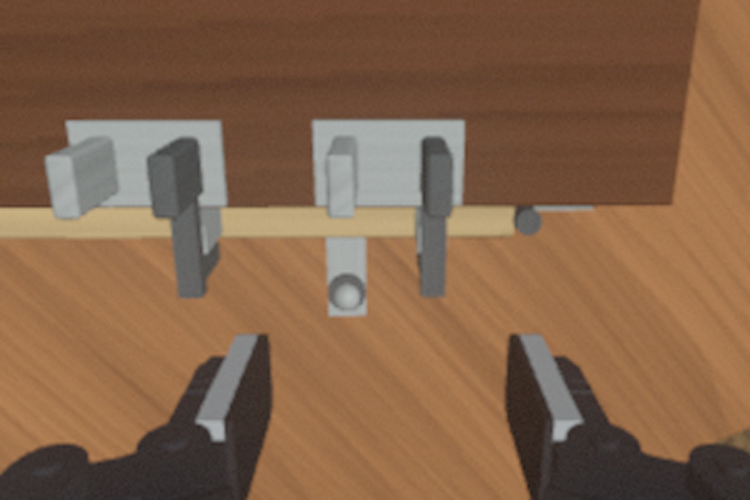

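Emit:
{"name": "send_rows", "arguments": {
  "plan": [
    [[-0.001,-0.01,0.01],[0.006,-0.009,-0.006],0.7],
    [[-0.001,-0.021,0.025],[0.006,-0.009,-0.006],0.7],
    [[-0.001,-0.021,0.045],[0.006,-0.009,-0.006],0.7],
    [[-0.001,-0.021,0.06],[0.006,-0.009,-0.006],0.7],
    [[-0.001,-0.021,0.06],[0.006,-0.009,-0.006],0.7]
  ]
}}

```text
clock: 7.98
eef_pos: [603.2, 6.7, 268.3]
tcp_rot: [3.138, 0.005, -0.702]
contact_force: [-0.9, 0.2, -0.8]
opening: 0.848
```

```bash
python3 -c "
from h import *
go([*hw(-101,-62),213],-.702)
cv2.imwrite('pics/w7.png',viewer.grab_frame('wrist')[:,:,::-1])
"
```

```text
t 7.98 at [603.2   6.7 268.3] rot [ 3.138  0.005 -0.702] h [-102.5  -61.7]
shift [ 0.0006 -0.0017  0.0553] norm 0.055 rv [0.004 0.005 0.   ] F [-0.9  0.2 -0.8] op 0.85
```

View pics/w7.png

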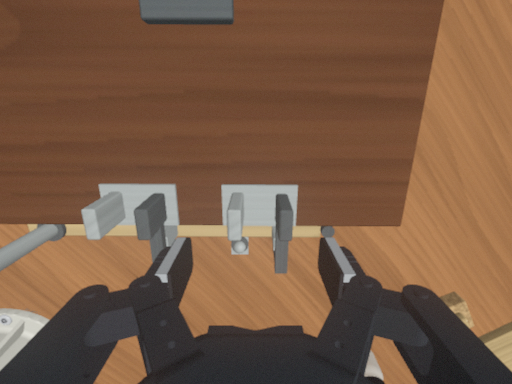

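Emit:
{"name": "send_rows", "arguments": {
  "plan": [
    [[0,-0.001,0.012],[0,0,0],0.7],
    [[0,-0.001,0.024],[0,0,0],0.7],
    [[0,-0.001,0.036],[0,0,0],0.7],
    [[0,-0.001,0.048],[0,0,0],0.7],
    [[0,-0.001,0.054],[0,0,0],0.7]
  ]
}}

```text
clock: 8.45
eef_pos: [603.4, 7.4, 214.0]
tcp_rot: [3.138, 0.006, -0.702]
contact_force: [-0.7, -1.1, -0.5]
opening: 0.846
```

```bash
python3 -c "
from h import *
go([*hw(-101,-56.5),213],-.702)
cv2.imwrite('pics/w8.png',viewer.grab_frame('wrist')[:,:,::-1])
"
```

```text
t 8.45 at [603.4   7.4 214. ] rot [ 3.138  0.006 -0.702] h [-101.8  -61.5]
shift [-0.005  -0.0008  0.001 ] norm 0.005 rv [0.004 0.006 0.   ] F [-0.7 -1.1 -0.5] op 0.85
```

View pics/w8.png

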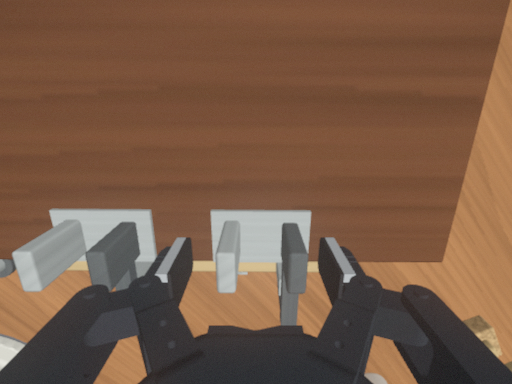

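Emit:
{"name": "send_rows", "arguments": {
  "plan": [
    [[-0.002,-0.001,0],[0,0,0],0.5],
    [[-0.005,-0.001,0],[0,0,0],0.2],
    [[-0.005,-0.001,0],[0,0,0],-1],
    [[-0.005,-0.001,0],[0,0,0],-1],
    [[-0.005,-0.001,0],[0,0,0],-1]
  ],
  "squeeze": 30
}}

```text
clock: 8.92
eef_pos: [600.5, 11.6, 215.0]
tcp_rot: [3.139, 0.005, -0.702]
contact_force: [-1.2, -0.4, 7.2]
opening: 0.343
```

Emit:
{"name": "send_rows", "arguments": {
  "plan": [
    [[0,0,0],[0,0,0],-1],
    [[0,0,0],[0,0,0],-1],
    [[0,0,0],[0,0,0],-1],
    [[0,0,0],[0,0,0],-1],
    [[0,0,0],[0,0,0],-1]
  ]
}}

```text
clock: 9.33
eef_pos: [600.5, 11.6, 215.1]
tcp_rot: [3.139, 0.005, -0.702]
contact_force: [1.0, -1.4, -1.7]
opening: 0.345
```

```bash
python3 -c "
from h import *
go([*hw(-101,-56.5),213],-.702)
cv2.imwrite('pics/w9.png',viewer.grab_frame('wrist')[:,:,::-1])
"
```

```text
t 9.33 at [600.5  11.6 215.1] rot [ 3.139  0.005 -0.702] h [-100.4  -56.5]
shift [0.     0.0006 0.0021] norm 0.002 rv [ 0.003  0.005 -0.   ] F [ 1.  -1.4 -1.7] op 0.35
```

View pics/w9.png

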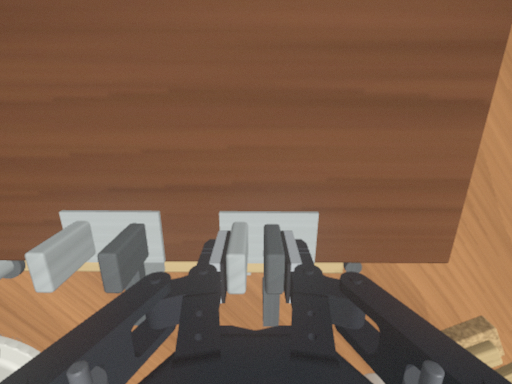

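The opening is 29.3 mm, so the hinge catch is fully squeezed (tab at (273,258) beside its post). I release, lift and move to the peg-side catch.

Emit:
{"name": "send_rows", "arguments": {
  "plan": [
    [[0.001,0,0],[0,0,0],0.2],
    [[0.002,0,0],[0,0,0],0.7],
    [[0.002,0,0],[0,0,0],0.7],
    [[0.002,0,-0.01],[0,0,0],0.7],
    [[0.002,0,-0.04],[0,0,0],0.7]
  ]
}}

```text
clock: 9.8
eef_pos: [599.8, 10.3, 252.1]
tcp_rot: [3.134, 0.011, -0.702]
contact_force: [0.8, -0.3, -0.5]
opening: 0.853
```

Emit:
{"name": "send_rows", "arguments": {
  "plan": [
    [[0,0,-0.02],[0,0,0],0.7],
    [[-0.025,0,-0.02],[0,0,0],0.7],
    [[-0.06,0,-0.02],[0,0,0],0.7],
    [[-0.092,0,-0.02],[0,0,0],0.7],
    [[-0.092,0,-0.02],[0,0,0],0.7]
  ]
}}

```text
clock: 10.22
eef_pos: [526.0, 72.1, 273.9]
tcp_rot: [3.133, 0.014, -0.701]
contact_force: [0.7, 0.2, 0.2]
opening: 0.848
```

```bash
python3 -c "
from h import *
go([*hw(-101,34),214],-.702)
cv2.imwrite('pics/w10.png',viewer.grab_frame('wrist')[:,:,::-1])
"
```

```text
t 10.22 at [526.   72.1 273.9] rot [ 3.133  0.014 -0.701] h [-102.3   39.5]
shift [ 0.0063 -0.0018  0.0598] norm 0.06 rv [0.008 0.014 0.001] F [0.7 0.2 0.2] op 0.85
```

View pics/w10.png

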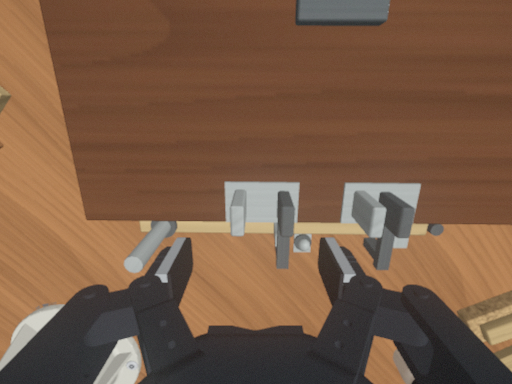

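Emit:
{"name": "send_rows", "arguments": {
  "plan": [
    [[0.006,-0.002,0.008],[0.008,0.014,0],0.7],
    [[0.006,-0.002,0.02],[0.008,0.014,0],0.7],
    [[0.006,-0.002,0.034],[0.008,0.014,0],0.7],
    [[0.006,-0.002,0.048],[0.008,0.014,0],0.7],
    [[0.006,-0.002,0.059],[0.008,0.014,0],0.7]
  ]
}}

```text
clock: 10.68
eef_pos: [533.7, 68.5, 214.7]
tcp_rot: [-3.141, -0.003, -0.7]
contact_force: [0.2, -0.7, -0.0]
opening: 0.852
```

```bash
python3 -c "
from h import *
go([*hw(-101,39.5),214],-.702)
cv2.imwrite('pics/w11.png',viewer.grab_frame('wrist')[:,:,::-1])
"
```

```text
t 10.68 at [533.7  68.5 214.7] rot [-3.141e+00 -3.000e-03 -7.000e-01] h [-100.1   31.2]
shift [-0.0083  0.0009  0.0007] norm 0.008 rv [-0.001 -0.003  0.002] F [ 0.2 -0.7 -0. ] op 0.85
```

View pics/w11.png

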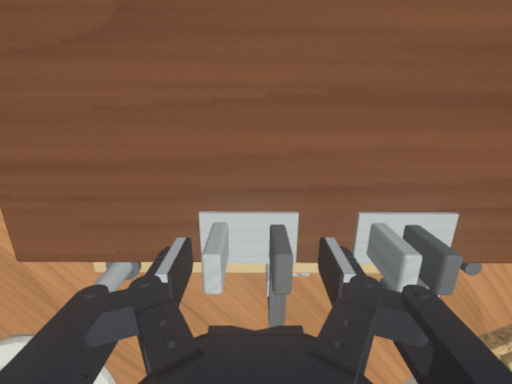

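Emit:
{"name": "send_rows", "arguments": {
  "plan": [
    [[-0.004,0,0],[0,0,0],0.6],
    [[-0.008,0,0],[0,0,0],0.2],
    [[-0.008,0,0],[0,0,0],-1],
    [[-0.008,0,0],[0,0,0],-1],
    [[-0.008,0,0],[0,0,0],-1]
  ],
  "squeeze": 30
}}

```text
clock: 11.15
eef_pos: [524.3, 76.1, 214.2]
tcp_rot: [3.141, 0.005, -0.702]
contact_force: [-15.5, 15.6, 18.3]
opening: 0.344
```

Emit:
{"name": "send_rows", "arguments": {
  "plan": [
    [[0,0,0],[0,0,0],-1],
    [[0,0,0],[0,0,0],-1],
    [[0,0,0],[0,0,0],-1],
    [[0,0,0],[0,0,0],-1],
    [[0,0,0],[0,0,0],-1]
  ]
}}

```text
clock: 11.57
eef_pos: [524.1, 76.2, 214.4]
tcp_rot: [3.141, 0.006, -0.702]
contact_force: [-1.9, 1.6, -1.2]
opening: 0.344
```

```bash
python3 -c "
from h import *
go([*hw(-101,39.5),214],-.702)
cv2.imwrite('pics/w12.png',viewer.grab_frame('wrist')[:,:,::-1])
"
```

```text
t 11.57 at [524.1  76.2 214.4] rot [ 3.141  0.006 -0.702] h [-100.4   43.5]
shift [0.004  0.0006 0.0003] norm 0.004 rv [0.    0.006 0.   ] F [-1.9  1.6 -1.2] op 0.34
```

View pics/w12.png

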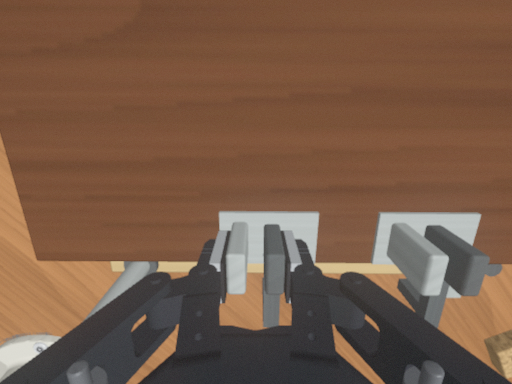

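Opening is again 29.2 mm, so the second catch is fully squeezed. I release and move above the peg.

Emit:
{"name": "send_rows", "arguments": {
  "plan": [
    [[0,0,0],[0,0,0],0],
    [[0,0,0],[0,0,0],0.4],
    [[0,0,0],[0,0,0],0.4],
    [[0,0,-0.015],[0,0,0],0.4],
    [[0,0,-0.05],[0,0,0],0.4]
  ]
}}

```text
clock: 12.03
eef_pos: [522.1, 75.6, 261.2]
tcp_rot: [3.136, 0.011, -0.702]
contact_force: [0.7, -0.4, -1.1]
opening: 0.701
```

Emit:
{"name": "send_rows", "arguments": {
  "plan": [
    [[0,0,-0.02],[0,0,0],0.4],
    [[-0.025,0.01,-0.02],[0,0,0],0.4],
    [[-0.055,0.02,-0.02],[0,0,0],0.4],
    [[-0.083,0.03,-0.02],[0,0,0],0.4],
    [[-0.083,0.03,-0.02],[0,0,0],0.4]
  ]
}}

```text
clock: 12.45
eef_pos: [435.3, 107.0, 282.2]
tcp_rot: [3.134, 0.013, -0.701]
contact_force: [0.3, -0.4, 0.5]
opening: 0.704
```

```bash
python3 -c "
from h import *
go([*hw(-131,126.5),212],-.702)
c=cam('wrist');print(proj(c,[[*hw(-131,126.5),232],[*hw(-131,126.5),165],[*hw(-101,53.5),222],[*hw(-101,53.5-20),222]]))
cv2.imwrite('pics/w13.png',viewer.grab_frame('wrist')[:,:,::-1])
"
```

```text
t 12.45 at [435.3 107.  282.2] rot [ 3.134  0.013 -0.701] h [-134.2  131.2]
shift [ 0.0056 -0.0037  0.0701] norm 0.07 rv [0.007 0.013 0.001] F [ 0.3 -0.4  0.5] op 0.7
[[262.2022668  220.03335456]
 [261.36712075 190.36456115]
 [367.34395976 175.24721483]
 [396.2808028  175.36348651]]
```

View pics/w13.png

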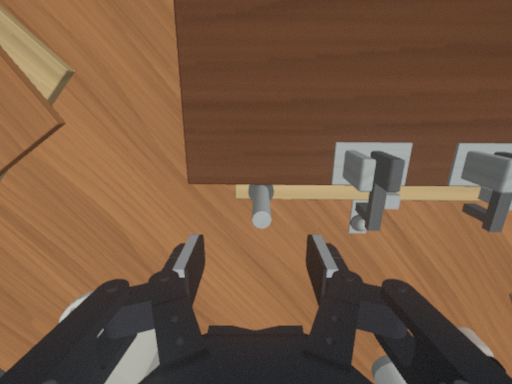

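Peg top at (262,220), exactly as predicted. Now I descend around it.

Emit:
{"name": "send_rows", "arguments": {
  "plan": [
    [[0.005,-0.004,0.01],[0.007,0.013,0],0.4],
    [[0.005,-0.004,0.025],[0.007,0.013,0],0.4],
    [[0.005,-0.004,0.042],[0.007,0.013,0],0.4],
    [[0.005,-0.004,0.058],[0.007,0.013,0],0.4],
    [[0.005,-0.004,0.07],[0.007,0.013,0],0.4]
  ]
}}

```text
clock: 12.92
eef_pos: [444.1, 106.5, 211.6]
tcp_rot: [-3.14, -0.002, -0.701]
contact_force: [0.4, -0.0, -0.1]
opening: 0.7
```

Emit:
{"name": "send_rows", "arguments": {
  "plan": [
    [[0,0,0],[0,0,0],0],
    [[0,0,0],[0,0,0],-1],
    [[0,0,0],[0,0,0],-1],
    [[0,0,0],[0,0,0],-1],
    [[0,0,0],[0,0,0],-1]
  ],
  "squeeze": 60
}}

```text
clock: 13.33
eef_pos: [441.6, 108.4, 212.4]
tcp_rot: [-3.141, 0.005, -0.703]
contact_force: [-16.5, 14.6, 12.2]
opening: 0.146
```

```bash
python3 -c "
from h import *
go([*hw(-131,126.5),212],-.702)
cv2.imwrite('pics/w14.png',viewer.grab_frame('wrist')[:,:,::-1])
t=np.arange(21)*.08
k=.255*np.c_[-np.sin(t),np.cos(t)]
for c in range(4):
  d=k[5*c+1:5*c+6]-k[5*c]; print((-d[:,::-1]).round(3).tolist())
"
```

```text
t 13.33 at [441.6 108.4 212.4] rot [-3.141  0.005 -0.703] h [-129.1  127.4]
shift [0.0009 0.0019 0.0004] norm 0.002 rv [-0.001  0.005 -0.001] F [-16.5  14.6  12.2] op 0.15
[[0.001, 0.02], [0.003, 0.041], [0.007, 0.061], [0.013, 0.08], [0.02, 0.099]]
[[0.009, 0.018], [0.019, 0.036], [0.03, 0.053], [0.043, 0.069], [0.057, 0.084]]
[[0.015, 0.014], [0.031, 0.026], [0.049, 0.037], [0.067, 0.047], [0.085, 0.055]]
[[0.019, 0.007], [0.039, 0.012], [0.059, 0.015], [0.079, 0.017], [0.1, 0.017]]
```

View pics/w14.png

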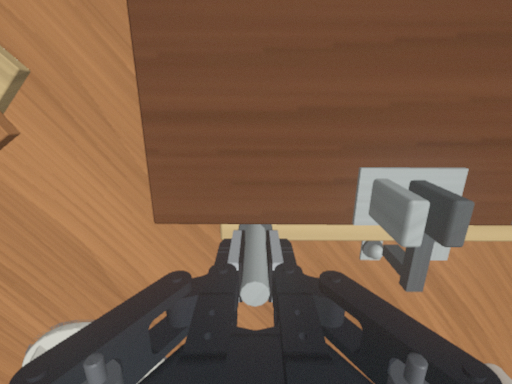

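Emit:
{"name": "send_rows", "arguments": {
  "plan": [
    [[0.001,0.02,0],[0,0,0],-1],
    [[0.003,0.041,0],[0,0,0],-1],
    [[0.007,0.061,0],[0,0,0],-1],
    [[0.013,0.08,0],[0,0,0],-1],
    [[0.02,0.099,0],[0,0,0],-1]
  ]
}}

```text
clock: 13.8
eef_pos: [391.9, 19.7, 212.7]
tcp_rot: [-3.14, 0.005, -0.702]
contact_force: [-0.1, 2.8, -4.9]
opening: 0.144
```

```bash
cat > g.py <<'E'
from h import *
go([*hw(-131,126.5),212],-.702)
s=status.sense();d=wh(s['eef_pos'])-[-130,-127.5];a=np.arctan2(-d[0],d[1]);print('r',np.hypot(*d).round(1),'ang',a.round(3))
f=s['contact_force'];print('F hutch',(f[0]*np.cos(A)+f[1]*np.sin(A)).round(1),(-f[0]*np.sin(A)+f[1]*np.cos(A)).round(1))
t=a+np.arange(6)*.08
k=.255*np.c_[-np.sin(t),np.cos(t)]; print((-(k[1:]*1-d/1000)[:,::-1]).round(4).tolist())
cv2.imwrite('pics/g%d.png'%(s['clock']*100),viewer.grab_frame('wrist')[:,:,::-1])
E
python3 g.py;ls -t pics|head -1
```

```text
t 13.8 at [391.9  19.7 212.7] rot [-3.14   0.005 -0.702] h [-229.  108.]
shift [-0.0185 -0.098   0.0009] norm 0.1 rv [-0.001  0.005  0.   ] F [-0.1  2.8 -4.9] op 0.14
r 255.5 ang 0.398
F hutch 2.0 1.9
[[0.0091, 0.0183], [0.0192, 0.036], [0.0306, 0.0529], [0.0434, 0.0688], [0.0575, 0.0836]]
g1380.png
```

View pics/g1380.png

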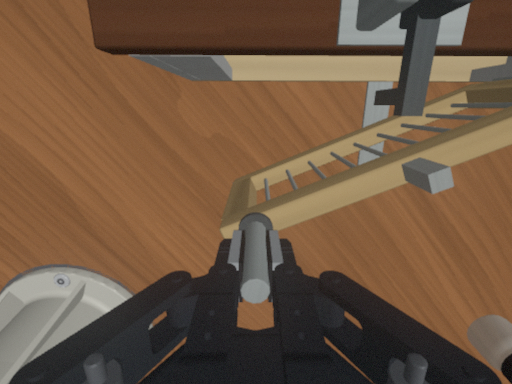

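Emit:
{"name": "send_rows", "arguments": {
  "plan": [
    [[0.009,0.018,0],[0,0,0],-1],
    [[0.019,0.036,0],[0,0,0],-1],
    [[0.031,0.053,0],[0,0,0],-1],
    [[0.043,0.069,0],[0,0,0],-1],
    [[0.057,0.084,0],[0,0,0],-1]
  ]
}}

```text
clock: 14.27
eef_pos: [380.0, -83.7, 212.9]
tcp_rot: [-3.141, 0.005, -0.701]
contact_force: [1.3, 9.0, -2.9]
opening: 0.149
```

```bash
python3 g.py
```

```text
t 14.27 at [380.  -83.7 212.9] rot [-3.141  0.005 -0.701] h [-315.6   50.4]
shift [-0.076  -0.1846  0.0014] norm 0.2 rv [-0.001  0.005  0.001] F [ 1.3  9.  -2.9] op 0.15
r 257.1 ang 0.807
F hutch 7.7 4.8
[[0.0167, 0.012], [0.033, 0.0243], [0.0502, 0.0352], [0.0683, 0.0447], [0.087, 0.0527]]
```

The gate swings with the grip, the peg still between the pads at (256,260). It is entering the detent now.

Emit:
{"name": "send_rows", "arguments": {
  "plan": [
    [[0.016,0.013,0],[0,0,0],-1],
    [[0.033,0.025,0],[0,0,0],-1],
    [[0.05,0.036,0],[0,0,0],-1],
    [[0.068,0.046,0],[0,0,0],-1],
    [[0.087,0.054,0],[0,0,0],-1]
  ]
}}

```text
clock: 14.73
eef_pos: [410.5, -184.5, 212.8]
tcp_rot: [3.138, 0.006, -0.7]
contact_force: [-9.2, -3.3, -0.8]
opening: 0.147
```

```bash
python3 g.py
```

```text
t 14.73 at [ 410.5 -184.5  212.8] rot [ 3.138  0.006 -0.7  ] h [-372.9  -38. ]
shift [-0.164  -0.2422  0.001 ] norm 0.293 rv [0.004 0.006 0.002] F [-9.2 -3.3 -0.8] op 0.15
r 258.9 ang 1.218
F hutch -8.5 4.9
[[0.0207, 0.0026], [0.0406, 0.0074], [0.0607, 0.0105], [0.0811, 0.012], [0.1015, 0.0118]]
```

Emit:
{"name": "send_rows", "arguments": {
  "plan": [
    [[0.018,0.004,0],[0,0,0],-1],
    [[0.036,0.009,0],[0,0,0],-1],
    [[0.053,0.012,0],[0,0,0],-1],
    [[0.071,0.014,0],[0,0,0],-1],
    [[0.087,0.015,0],[0,0,0],-1]
  ]
}}

```text
clock: 15.2
eef_pos: [469.8, -255.6, 212.9]
tcp_rot: [3.136, 0.004, -0.7]
contact_force: [-2.0, -0.0, -2.7]
opening: 0.147
```

Emit:
{"name": "send_rows", "arguments": {
  "plan": [
    [[0,0,0],[0,0,0],-1],
    [[0,0,0],[0,0,0],-1],
    [[0,0,0],[0,0,0],-1],
    [[0,0,0],[0,0,0],-1],
    [[0,0,0],[0,0,0],-1]
  ]
}}

```text
clock: 15.62
eef_pos: [469.1, -255.1, 213.0]
tcp_rot: [3.136, 0.005, -0.699]
contact_force: [-2.3, -1.6, -4.6]
opening: 0.144
```

```bash
python3 g.py; ls -t pics|head -1
python3 - <<'E'
from h import *
im=viewer.grab_frame('top');cv2.imwrite('pics/t9.png',cv2.resize(im[80:300,80:380],None,fx=2.6,fy=2.6)[:,:,::-1])
im=viewer.grab_frame('scene');cv2.imwrite('pics/s9.png',im[:,:,::-1])
E
cp pics/$(ls -t pics|grep ^g|head -1) pics/last.png
```

```text
t 15.62 at [ 469.1 -255.1  213. ] rot [ 3.136  0.005 -0.699] h [-388.9 -128.4]
shift [-0.2543 -0.2585  0.0006] norm 0.363 rv [0.006 0.005 0.003] F [-2.3 -1.6 -4.6] op 0.14
r 258.9 ang 1.574
F hutch -2.7 0.7
[[0.0204, -0.0048], [0.0406, -0.0073], [0.0606, -0.0114], [0.0802, -0.0171], [0.0992, -0.0244]]
g1561.png
```

View pics/last.png

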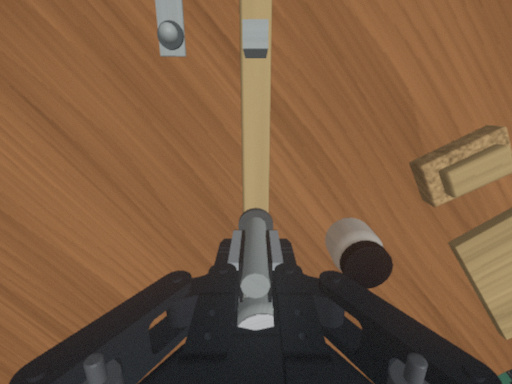

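View pics/t9.png

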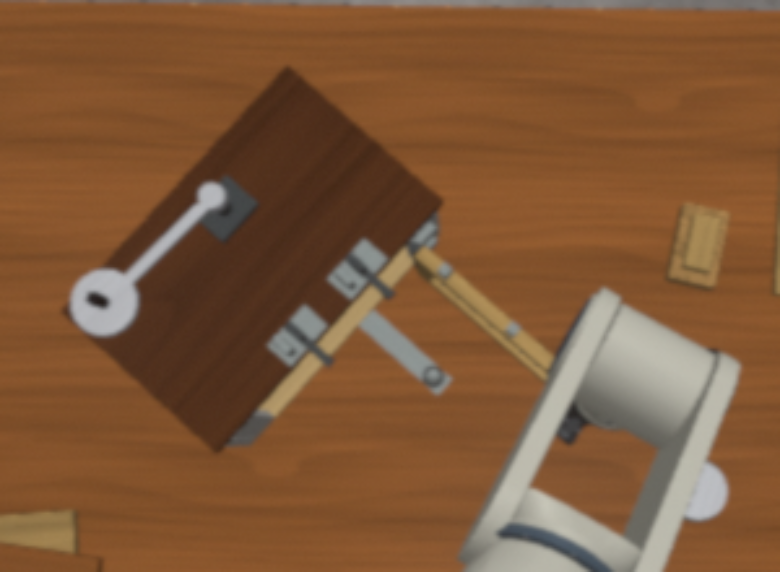

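View pics/s9.png

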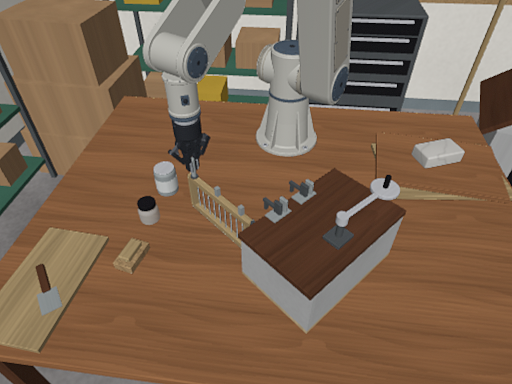

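The gate stands square to the front with the peg in the pads. The lamp lies along +y, and both tabs sit against their posts. The can (166,178), jar (148,211) and block (131,255) in the scene view are where they started.

```bash
python3 -c "
from rig import status,job
s=status.sense();print(s['clock'],abs(s['qvel']).max(),s['contact_force'],s['opening'])
print(job.sign_off())"
```

```text
15.7667 0.004491449256028726 [-2.03875516 -0.7736442  -4.949276  ] 0.14037659301927843
the job is handed in; nothing more can be done
None
```

I did every step in the order you gave and handed the job in at 15.8 s; the sign-off reported no verdict.

- **Lamp:** I gripped the knob and swung it to about 1.56 rad, judged from the tool position. Later pictures show it still pointing to the peg end, clear of the catches.
- **Catches:** I squeezed the hinge-side one first, then the peg-side one. The jaws closed to about 29 mm both times, against 30 mm expected when fully squeezed. In the last pictures both tabs still sit close to their posts.
- **Gate:** I pulled it by the peg past the detent to about 1.57 rad. It is held with a 60 N grip and the arm was still (joint speeds under 0.005 rad/s).
- **Bench things:** the can, block and jar are where they started in the scene view.

Two measurements were slightly off:
- **Peg-side catch:** when squeezed, it centred about 4 mm further to the peg end than I had measured.
- **Gate swing:** the peg's radius came out at 259 mm instead of 255 mm, so my hinge estimate was a few millimetres off. The gate angle could be slightly out, but it is well above the 1.3 rad needed.

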